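Swing the notched board into its parking catch

TASK

Park the notched wooden board under the clear shelf: push it lengthwise until its slot is fully home on the steel pivot pin while it still stands out from the shelf, then swing it about the pin, over the spring catch and against the rubber bumper, until the catch has sprung up and locked behind it. Push gently (never ram the board into the fixture), leave the other things on the bench where they are, and let go at the end.

Things in the scene. Friction and masses are not known exactly. Their poses are not given: they have to be found in the camera images.
- dock: Fixed parking fixture. Origin: on the axis of its upright steel pivot pin (16 mm diameter, 45 mm tall) at bench level, z up, -x = its open front, towards the robot. Parked, the board lies along dock +y, its middle line through the pin, its front side at dock x = -50 mm. Bumper, catch and shelf are parts of it and keep their places in its frame.
- shelf_edge (a point): Middle of the lower front edge of the dock's fixed clear acrylic shelf (aluminium front strip), at dock (-68, 62, 57) mm. Shelf 5 mm thick, underside 57 mm up, over dock x -68 to 98, y -110 to 235 mm. The parked board's front is 18 mm under it: an upright tool meets the shelf too soon; one leaning 30 to 45 degrees, tip reaching forward (+x), gets there.
- shelf_back (a point): Middle of the shelf's rear edge, top, at dock (98, 62, 62) mm. Two 14 mm legs carry it at dock x = 88, y = -95 and 220 mm. Two small fixed corked jars (44 mm wide) stand on it at dock (55, -75) and (60, 200) mm, reaching 122 mm above the bench. The front of the shelf is bare and open below.
- board: Loose flat wooden board, 238 x 100 x 25 mm, about 0.5 kg (varies), pushed along at 2 to 8 N. Origin: on its underside where the pin axis lies when the slot is fully home. +x runs lengthwise to the plain free end at x = 200 mm, notched end at x = -38 mm. Front side (to push, facing the robot) at y = 50 mm, back side at y = -50 mm. Axes x, y level.
- slot (a point): Bottom of the board's slot at board x = 8 mm, half-way up (12.5 mm). The slot opens to board -x: 20 mm wide from x = 8 to -18 mm, then flaring to 50 mm at the notched end. At the start it is 20 to 35 mm short of home and points roughly at the pin; the free end stands out 48 to 60 degrees towards the robot from the parked heading.
- catch (a joint): Spring catch: 30 mm wide steel tongue hinged at dock x = -82, y = 155 to 185 mm, rising towards +x to an upright end face at x = -50 mm, 8 mm high. 0 rad = up, positive = pressed down (about 0.23 to 0.3 under the board, at most 0.34). The board rides over it easily; once the board's front side has passed the end face it springs back to 0 and holds the board.
- bumper (a joint): Rubber bumper behind the board: face at dock x = 47 mm at rest, y = 85 to 115, z = 4 to 28 mm. 0 m = out, positive = pushed in (+x), hard stop 0.009. Spring 1.2 N/mm, 3 N preload. It must go in 4 to 6 mm (10 to 20 N push in all) before the catch springs up; then it stays in by about 3 mm. If the catch did not spring up it pushes the board back out.
- bowl: Bystander: white melamine bowl, 124 mm wide, 50 mm tall, near the dock's right front. Origin under its centre.
- cup: Bystander: white cup, 68 mm wide, 70 mm tall, left of the dock. Origin under its centre.
- spatula: Bystander: steel spatula lying flat, left of the dock. Origin at its underside, x along its length.
- mortar: Bystander: round dark stone mortar, 170 mm wide, 65 mm tall, on the left. Origin under its centre.
- pestle: Bystander: bent wooden pestle 28 mm thick, 165 mm long, lying on the bench. Origin on its underside near its middle.
- jar_a: Bystander: empty glass jar, 72 mm wide, 95 mm tall, on the low clear turntable at the right. Origin under its centre.
- jar_b: Bystander: a second jar like it on the same turntable.

How it is judged:
By the outcome, as a careful person would: the job done as asked, in the order asked, and still so for the second after the job is handed in, with the robot touching nothing.
It also fails if it takes over 64 s, if anything falls off the work surface, if the arm or the gripper's body presses on something with over 40 N, if the wrist force passes 120 N, or if a joint passes its speed limit or range.

ROBOT

A 6-joint arm with a two-finger parallel gripper is mounted at the origin on the work surface. World frame = base frame: x ahead of the robot, y to its left, z up, the work surface at z = 0. Lengths are in m, angles in degrees, forces in N, time in s.
With the tool pointing down it reaches from about 0.275 to 0.875 m from the base axis. Payload 12.5 kg.
Tool frame: the origin (TCP) lies midway between the tips of the shut fingers; the grasp point (between the pads) lies 19 mm behind it; z points along the fingers, y is the line along which they close (so a half turn about z gives the same grasp; the last joint's range is limited). The gripper opens to 85 mm and grips with 20 to 120 N. Pads are 22 mm wide; open, the fingers measure 114 mm over their backs; the gripper's body (76 mm by 85 mm) begins 54 mm behind the grasp point. The pads swing forward as they close: fully open they stand 13 mm farther back than shut.
Start: joints at [-81.795, 20.094, 94.641, -0, 65.266, -4.847], TCP at [0.124, -0.536, 0.198] pointing down, gripper open.
Joint ranges: [-157.81, 157.81], [-45, 120.19], [0.68, 151.7], [-89.99, 269.99], [4.06, 180], [-164.3, 164.3]. Speed limits (degrees/s): [127.2, 127.2, 159.86, 180, 180, 180].

INTERFACE

Orientations are given as [roll, pitch, yaw] about the fixed x, y, z axes, in that order (R = Rz(yaw) Ry(pitch) Rx(roll)).
In Python, from rig import r gives the robot as it stands.
- The arm moves only by the tool servo_tool, never from a script. Its arguments are lists of equal length, an entry for each row: "hand": the finger opening in mm, from 0 to 85.4; "slide": the shift along the tool's x, y, z in mm, a list of three; "delta_rot": the turn, a rotation vector about the tool's x, y, z in degrees, a list of three. A call has 1 to 8 rows; each row shifts and turns the commanded pose from where the row before left it, along the tool's axes as they then stand; what a row does not reach is not made up. A row lasts 1/12 s, in which the tool goes at most 41.7 mm and 7.16 degrees, less where a joint would pass 70% of its speed; a pose out of reach is approached as far as the arm can. A call with a gripper value outside its range is refused whole. The fingers move at their own pace and stop on an object; "newtons" is the grip in N (left out, the last holds). Time passes only in rows, so rows that do not move let the fingers close. It gives the time, the measured TCP pose, the force, the opening and the grip force at its end, in the units of the state.
- r.state(): the state, without advancing time (a new reading comes with each control period).
- r.get_image(name): name is "side" or "top" or "wrist"; returns the picture (400x640x3 uint8, blue, green, red); there is no depth.
- r.camera_info(name): a dict with "mtx" (3x3 intrinsics, pixels), "R" (3x3) and "t" (3): a world point X has camera coordinates R X + t; the wrist camera has in their place "hand_eye" (4x4, takes a point from camera to tool coordinates, whose origin is the TCP and whose axes are the flange's). Camera axes: x right, y down, z forward; pixel columns grow to the right and rows downward; lengths in m; the calibration is good to about 2 mm. A picture is of the moment at which its call begins: read the wrist's pose just before it. camera_info takes no time and is no camera call.
- r.hand_in(): hands the job in; it is judged then, once.
Trained networks look in the newest picture that a camera, given by its name, has taken for a name from the list of things; names that differ only in an ending like _2 or _b are one class to them, and where a whole thing is asked for, a point or a joint stands for the part that bears it (a point fixed in the world has none). Each returns a list of dicts, best first, with "p" (0 to 1); they miss things now and then, are a little off and sometimes report something else, mostly with a low value. They report only what shows in the picture. A call takes as long as a camera call.
- r.masks_of(label, camera): "region" (400x640 bool, what is visible of it) and "point" ([column, row] in pixels, amid what is visible of it).
- r.landmark_of(label, camera): "point" ([column, row] in pixels: a listed point, or the origin of a listed thing).
The state is a dict: "clock": time; "joints": joint angles; "qd": joint speeds; "joint_efforts": joint torques, N m; "position": TCP position; "tcp_rot": TCP orientation; "ft_force": force on the tool from outside, world axes, zero at the start; "torque": the same for the moment, N m; "opening": finger opening in m; "gripper_force": force on a finger pad.
Only numpy, scipy, OpenCV 4.12 (cv2) and the standard library are available. Lean on these libraries where they do the work, as an engineer would, in place of code of your own. Each camera call takes 0.05 s, during which the arm holds its last target. There are 200 camera calls.

## Working session

There is one attempt and no reset: what is moved stays moved. The work goes in short steps, Python scripts to look and compute and a tool call to move; the robot and the scene stay as the last step left them, time stands still between calls to the robot, and variables do not carry over. Pictures are saved under pics/ and viewed, at most 10 in all, crops included, and the job is handed in when it is done.

Besides the shell and the picture viewer there is one more tool, called after ">>>" as a command line: name --argument value ..., lists and objects as JSON in quotes. servo_tool: Moves the arm, as the interface text tells. Its arguments: {"type":"object","properties":{"hand":{"type":"array"},"slide":{"type":"array"},"delta_rot":{"type":"array"},"newtons":{"type":"number"}},"required":["hand","slide","delta_rot"]}

```bash
mkdir -p pics; cat > h.py <<'E'
import numpy as np, cv2
from rig import r
from scipy.spatial.transform import Rotation as Ro
def ray(cam,px):
    c=r.camera_info(cam); K=np.array(c["mtx"]); 
    d=np.linalg.inv(K)@[px[0],px[1],1]
    R=np.array(c["R"]);t=np.array(c["t"])
    return -R.T@t, R.T@d
def at(cam,px,z):
    o,d=ray(cam,px); return o+d*(z-o[2])/d[2]
def proj(cam,X):
    c=r.camera_info(cam); p=np.array(c["mtx"])@(np.array(c["R"])@X+np.array(c["t"])); return p[:2]/p[2]
E
python3 - <<'E'
from h import *
a=r.get_image("side");b=r.get_image("top")
cv2.imwrite("pics/s0.png",a);cv2.imwrite("pics/t0.png",b)
zs=dict(dock=0,shelf_edge=.057,shelf_back=.062,board=0,slot=.0125,bowl=0,cup=0,jar_a=0,mortar=0,pestle=0,spatula=0,catch=0,bumper=0)
for n,z in zs.items():
  for c in("side","top"):
    try:
      for q in r.landmark_of(n,c)[:2]: print(n,c,np.round(q["p"],2),np.round(q["point"]),at(c,q["point"],z).round(3))
    except Exception as e: print(n,c,e)
for c in("side","top"): print(c,ray(c,[320,200])[0])
print(r.state())
E
```

```text
dock side 0.75 [330. 192.] [ 0.633 -0.171  0.   ]
dock side 0.3 [326. 193.] [ 0.64  -0.159  0.   ]
dock top 0.63 [344. 184.] [ 0.634 -0.159  0.   ]
shelf_edge side 0.97 [328. 193.] [ 0.57  -0.077  0.057]
shelf_edge top 0.96 [326. 199.] [ 0.566 -0.092  0.057]
shelf_back side 0.87 [294. 175.] [ 0.75  -0.104  0.062]
shelf_back top 0.63 [333. 154.] [ 0.735 -0.116  0.062]
board side 0.63 [325. 197.] [ 0.624 -0.131  0.   ]
board top 0.81 [339. 187.] [ 0.624 -0.142  0.   ]
slot side 0.75 [325. 197.] [ 0.611 -0.113  0.012]
slot side 0.58 [327. 192.] [ 0.628 -0.146  0.012]
slot top 0.63 [341. 184.] [ 0.635 -0.149  0.012]
bowl side 0.87 [383. 194.] [ 0.468 -0.285  0.   ]
bowl top 0.97 [376. 231.] [ 0.459 -0.28   0.   ]
bowl top 0.22 [248. 226.] [0.471 0.201 0.   ]
cup side 0.69 [262. 222.] [0.687 0.137 0.   ]
cup side 0.67 [297. 176.] [ 0.816 -0.2    0.   ]
cup top 0.7 [172. 196.] [0.579 0.493 0.   ]
cup top 0.6 [268. 170.] [0.688 0.132 0.   ]
jar_a top 0.84 [471. 224.] [ 0.49  -0.639  0.   ]
jar_a top 0.59 [437. 234.] [ 0.45  -0.511  0.   ]
mortar side 0.85 [202. 290.] [0.569 0.493 0.   ]
mor
[... 876 characters left out ...]
516042  1.7919645 ]
{'clock': 1.2, 'joints': array([-8.17971216e+01,  2.00947572e+01,  9.46420561e+01, -8.16050909e-04,
        6.52646242e+01, -4.84863934e+00]), 'qd': array([ 0.02974398,  0.00677366, -0.00543562,  0.03911217,  0.11701687,
        0.01313424]), 'joint_efforts': array([ 3.20157324e-05, -5.06030273e+01, -2.91646332e+01,  3.14895817e-05,
        6.48980968e-04,  9.07608580e-06]), 'position': array([ 0.12421011, -0.53577164,  0.19797288]), 'tcp_rot': array([-1.79998505e+02,  6.17015058e-04,  1.30518592e+01]), 'ft_force': array([-0.25166851,  0.6780192 , -0.40052811]), 'torque': array([-0.04388287,  0.02818286,  0.01841319]), 'gripper_force': 0.0, 'opening': 0.08571766051955823}
```

View pics/s0.png

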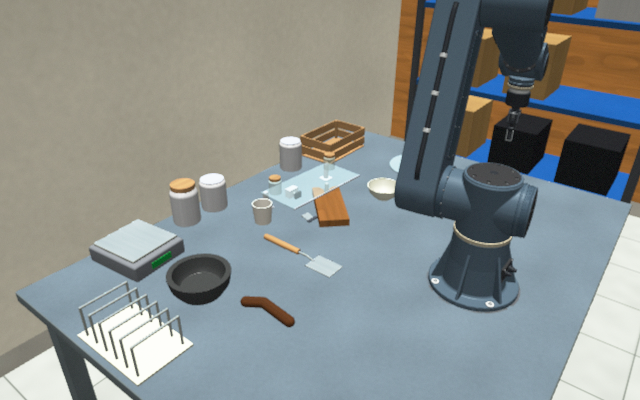

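View pics/t0.png

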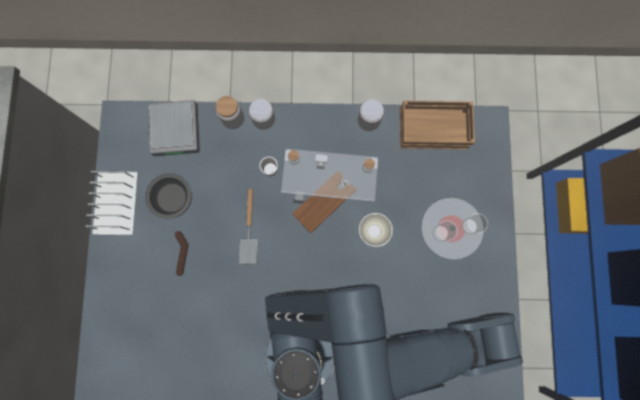

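```bash
python3 - <<'E'
from h import *
a=cv2.imread("pics/s0.png");b=cv2.imread("pics/t0.png")
A=cv2.resize(a[155:235,250:400],None,fx=5.3,fy=5.3,interpolation=cv2.INTER_CUBIC)[:300]
B=cv2.resize(b[140:240,270:400],None,fx=6,fy=6,interpolation=cv2.INTER_CUBIC)
cv2.imwrite("pics/tc.png",B)
a=r.get_image("top")
for n in("board","dock"):
  for c in("top","side"):
    if c=="side" and n=="board": r.get_image("side")
    for q in r.masks_of(n,c)[:1]:
      m=q["region"].astype(np.uint8); rect=cv2.minAreaRect(cv2.findNonZero(m)); bx=cv2.boxPoints(rect)
      print(n,c,q["p"],m.sum(),bx.round(1).tolist(),[at(c,p,.025 if n=="board" else .062).round(3).tolist() for p in bx])
      np.save(f"m_{n}_{c}.npy",m)
E
```

```text
board top 0.63 1032 [[291.5, 213.3000030517578], [326.70001220703125, 179.8000030517578], [345.20001220703125, 199.1999969482422], [309.8999938964844, 232.6999969482422]] [[0.516, 0.037, 0.025], [0.646, -0.093, 0.025], [0.573, -0.163, 0.025], [0.445, -0.033, 0.025]]
board side 0.87 998 [[310.1000061035156, 195.8000030517578], [339.3999938964844, 186.60000610351562], [350.8999938964844, 223.10000610351562], [321.6000061035156, 232.3000030517578]] [[0.645, -0.07, 0.025], [0.604, -0.193, 0.025], [0.425, -0.009, 0.025], [0.466, 0.094, 0.025]]
dock top 0.97 4172 [[279.70001220703125, 200.8000030517578], [283.79998779296875, 148.1999969482422], [377.70001220703125, 155.60000610351562], [373.5, 208.1999969482422]] [[0.557, 0.079, 0.062], [0.756, 0.069, 0.062], [0.733, -0.281, 0.062], [0.534, -0.265, 0.062]]
dock side 0.93 2592 [[255.39999389648438, 189.1999969482422], [316.0, 130.0], [359.5, 174.5], [298.8999938964844, 233.8000030517578]] [[0.782, 0.064, 0.062], [0.969, -0.517, 0.062], [0.562, -0.261, 0.062], [0.481, 0.188, 0.062]]
```

View pics/tc.png

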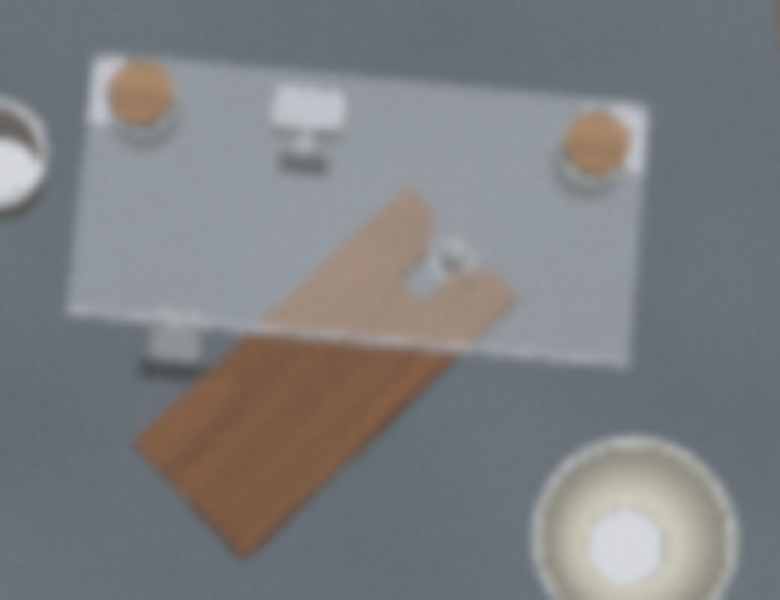

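```bash
cat > fit.py <<'E'
from h import *
def rigid(P,Q): # 2D Q=R P+t
    P=np.array(P,float);Q=np.array(Q,float);p=P-P.mean(0);q=Q-Q.mean(0)
    a=np.arctan2((p[:,0]*q[:,1]-p[:,1]*q[:,0]).sum(),(p*q).sum())
    R=np.array([[np.cos(a),-np.sin(a)],[np.sin(a),np.cos(a)]]);t=Q.mean(0)-R@P.mean(0)
    return a,R,t,np.linalg.norm(P@R.T+t-Q,axis=1)
E
python3 - <<'E'
from fit import *
f=lambda X,Y,z:at("top",((X+.5)/6-.5+270,(Y+.5)/6-.5+140),z)[:2]
S=[f(92,55,.062),f(648,103,.062),f(630,367,.062),f(68,315,.062)]
a,R,t,e=rigid([[.098,.235],[.098,-.110],[-.068,-.110],[-.068,.235]],S)
print("dock",np.degrees(a),t,e,"pin seen",f(460,243,.045))
B=[f(135,442,.025),f(245,558,.025),f(410,187,.025),f(515,297,.025)]
b,Rb,tb,eb=rigid([[.2,-.05],[.2,.05],[-.038,-.05],[-.038,.05]],B)
print("board",np.degrees(b),tb,eb, "out",np.degrees(a)+90-np.degrees(b))
print("board in dock",R.T@(tb-t)); print("pin in board",Rb.T@(t-tb))
for n,X in dict(freemid=[.2,0],f1=[.2,.05],f2=[.2,-.05]).items(): print(n,Rb@X+tb)
E
```

```text
dock -4.23729475091748 [ 0.63880294 -0.16351501] [0.00133041 0.00025652 0.00086488 0.00090223] pin seen [ 0.64159165 -0.16559155]
board 134.55117914545363 [ 0.62060295 -0.14211217] [0.00129447 0.00084181 0.00175954 0.00280611] out -48.788473896371116
board in dock [-0.01973164  0.01999959]
pin in board [-0.02802031  0.00204533]
freemid [4.80293732e-01 4.12647412e-04]
f1 [ 0.44466253 -0.03466466]
f2 [0.51592494 0.03548995]
```

>>> servo_tool --hand '[50,50,50,50,50,50,50,50]' --slide '[[25,-28,0],[25,-28,0],[25,-28,0],[25,-28,0],[25,-28,0],[25,-28,0],[25,-28,0],[25,-28,0]]' --delta_rot '[[0,0,0],[0,0,0],[0,0,0],[0,0,0],[0,0,0],[0,0,0],[0,0,0],[0,0,0]]'

```text
clock: 2.17
position: [0.2689, -0.2708, 0.1982]
tcp_rot: [180.0, -0.0, 13.0]
ft_force: [1.3, -0.3, 0.3]
opening: 0.05
gripper_force: 0.0
```

>>> servo_tool --hand '[50,50,50,50,50,50,50,50]' --slide '[[25,-28,0],[25,-28,0],[25,-28,0],[25,-28,0],[25,-28,0],[25,-28,0],[25,-28,0],[25,-28,0]]' --delta_rot '[[0,0,0],[0,0,0],[0,0,0],[0,0,0],[0,0,0],[0,0,0],[0,0,0],[0,0,0]]'

```text
clock: 2.83
position: [0.4133, -0.007, 0.1983]
tcp_rot: [180.0, -0.0, 13.1]
ft_force: [0.6, -0.8, -0.3]
opening: 0.0498
gripper_force: 0.0
```

>>> servo_tool --hand '[50,50,50,50,50,50,50,50]' --slide '[[0,0,0],[0,0,0],[0,0,0],[0,0,0],[0,0,0],[0,0,0],[0,0,0],[0,0,0]]' --delta_rot '[[0,0,7],[0,0,7],[0,0,7],[0,0,7],[0,0,7],[0,0,7],[0,0,7],[0,0,7]]'

```text
clock: 3.5
position: [0.4128, -0.009, 0.1981]
tcp_rot: [-180.0, -0.0, -43.3]
ft_force: [0.5, -0.6, -0.1]
opening: 0.0499
gripper_force: 0.0
```

>>> servo_tool --hand '[50,50,50]' --slide '[[-6,-28,0],[-6,-28,0],[0,0,0]]' --delta_rot '[[0,0,0],[0,0,2.1],[0,0,0]]'

```text
clock: 3.75
position: [0.4439, 0.0426, 0.1983]
tcp_rot: [-179.9, -0.0, -45.1]
ft_force: [-0.4, -0.8, -0.1]
opening: 0.0497
gripper_force: 0.0
```

```bash
python3 - <<'E'
from h import *
s=r.state();im=r.get_image("wrist");c=r.camera_info("wrist")
K=np.array(c["mtx"]);H=np.array(c["hand_eye"]);print(s["position"],s["tcp_rot"],H.round(3).tolist())
T=np.eye(4);T[:3,:3]=Ro.from_euler("xyz",s["tcp_rot"],degrees=True).as_matrix();T[:3,3]=s["position"]
M=np.linalg.inv(T@H)
def pw(X):
    p=K@(M@np.append(X,1))[:3];return tuple(int(v) for v in p[:2]/p[2])
for X in [[.4803,.0004,.025],[.44466,-.03466,.025],[.51592,.03549,.025]]: cv2.circle(im,pw(X),4,(0,0,255),1)
cv2.imwrite("pics/w1.png",im)
E
```

```text
[0.44392112 0.04263253 0.19825998] [-1.79904153e+02 -3.16668299e-02 -4.51027393e+01] [[-0.002, -0.958, -0.287, 0.072], [1.0, -0.001, -0.001, 0.0], [0.0, -0.287, 0.958, -0.175], [0.0, 0.0, 0.0, 1.0]]
```

View pics/w1.png

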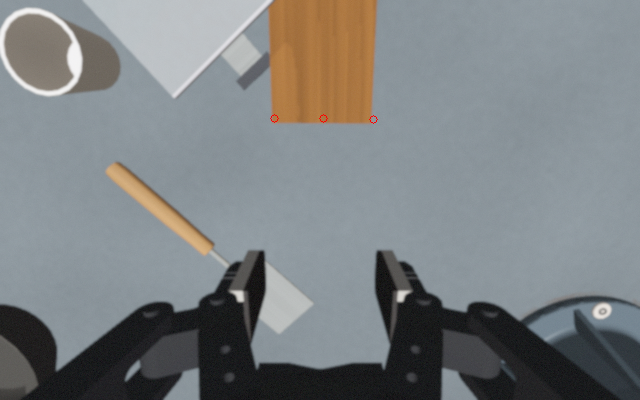

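>>> servo_tool --hand '[50,50,50,50,50,50]' --slide '[[0,4,40],[0,0,40],[0,0,40],[0,0,40],[0,0,27],[0,0,0]]' --delta_rot '[[0,0,0.4],[0,0,0],[0,0,0],[0,0,0],[0,0,0],[0,0,0]]'

```text
clock: 4.3
position: [0.4359, 0.0369, 0.0071]
tcp_rot: [179.7, 0.3, -45.4]
ft_force: [-1.6, -0.1, -0.2]
opening: 0.05
gripper_force: 0.0
```

>>> servo_tool --hand '[50,50,50,50,50]' --slide '[[10,0,0],[10,0,0],[8,0,0],[2,0,0],[2,0,0]]' --delta_rot '[[0,0,0],[0,0,0],[0,0,0],[0,0,0],[0,0,0]]'

```text
clock: 4.72
position: [0.463, 0.0138, 0.0122]
tcp_rot: [-179.9, -0.1, -45.5]
ft_force: [-0.9, -1.3, -0.1]
opening: 0.0495
gripper_force: 0.0
```

>>> servo_tool --hand '[50,50,50,50,50]' --slide '[[2,0,0],[2,0,0],[2,0,0],[2,0,0],[2,0,0]]' --delta_rot '[[0,0,0],[0,0,0],[0,0,0],[0,0,0],[0,0,0]]'

```text
clock: 5.13
position: [0.4688, 0.0074, 0.011]
tcp_rot: [180.0, 0.0, -45.4]
ft_force: [0.4, 0.1, -0.4]
opening: 0.05
gripper_force: 0.0
```

>>> servo_tool --hand '[50,50,50,50,50,50]' --slide '[[2,0,0],[2,0,0],[2,0,0],[2,0,0],[0,0,0],[0,0,0]]' --delta_rot '[[0,0,0],[0,0,0],[0,0,0],[0,0,0],[0,0,0],[0,0,0]]'

```text
clock: 5.63
position: [0.4744, 0.0016, 0.011]
tcp_rot: [180.0, 0.0, -45.5]
ft_force: [0.3, -0.7, 1.1]
opening: 0.0504
gripper_force: 0.0
```

>>> servo_tool --hand '[50,50,50,50,50]' --slide '[[2,0,0],[2,0,0],[2,0,0],[2,0,0],[2,0,0]]' --delta_rot '[[0,0,0],[0,0,0],[0,0,0],[0,0,0],[0,0,0]]'

```text
clock: 6.05
position: [0.4815, -0.0056, 0.011]
tcp_rot: [-180.0, -0.0, -45.5]
ft_force: [1.2, -0.6, -1.5]
opening: 0.0497
gripper_force: 0.0
```

```bash
cat > look.py <<'E'
import sys
from h import *
n=sys.argv[1]
b=r.get_image("top")
cv2.imwrite(f"pics/{n}.png",cv2.resize(b[140:240,270:400],None,fx=6,fy=6,interpolation=cv2.INTER_CUBIC))
s=r.state();print(s["clock"],s["position"],s["ft_force"])
E
python3 look.py t2
```

```text
6.1 [ 0.48182797 -0.00578506  0.01103248] [ 0.06340104  0.20195501 -0.40156837]
```

View pics/t2.png

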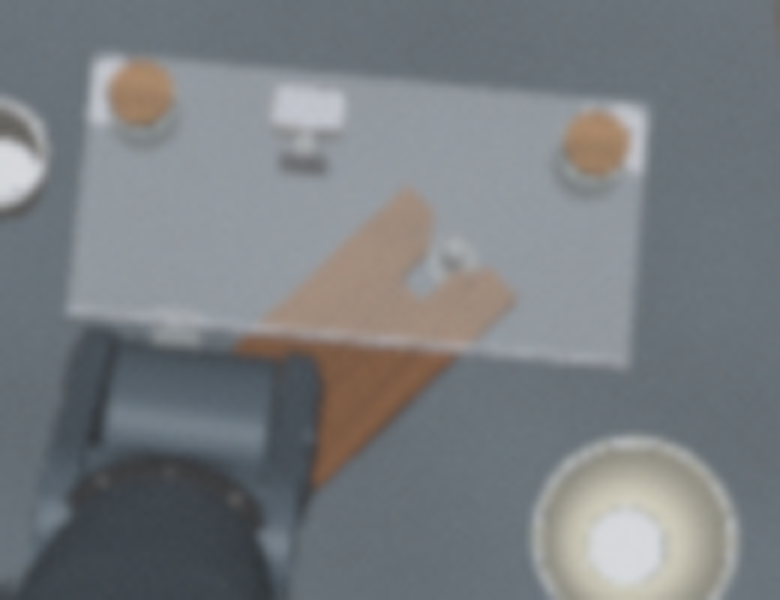

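```bash
python3 - <<'E'
from h import *
im=r.get_image("wrist");cv2.imwrite("pics/w2.png",im)
E
```

```text
(no output)
```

View pics/w2.png

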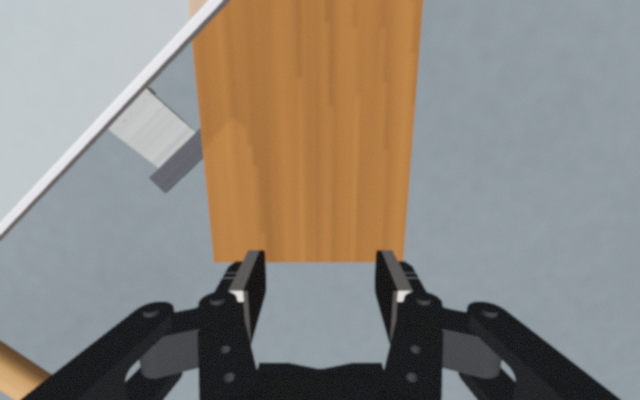

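```bash
python3 - <<'E'
from h import *
s=r.state();c=r.camera_info("wrist");K=np.array(c["mtx"]);H=np.array(c["hand_eye"])
for h in (0,.011):
  for px in [(213,262),(404,262),(309,262),(257,250)]:
    d=H[:3,:3]@np.linalg.inv(K)@[*px,1];o=H[:3,3]
    zt=s["position"][2]-(.025-h) # tool z = down; point height .025-h
    p=o+d*((zt-o[2])/d[2]);print(px,h,(p*1000).round(1))
E
```

```text
(213, 262) 0 [ -8.7 -56.  -14. ]
(404, 262) 0 [ -8.9  44.4 -14. ]
(309, 262) 0 [ -8.8  -5.5 -14. ]
(257, 250) 0 [ -1.9 -32.5 -14. ]
(213, 262) 0.011 [-14.2 -59.9  -3. ]
(404, 262) 0.011 [-14.4  47.4  -3. ]
(309, 262) 0.011 [-14.3  -5.9  -3. ]
(257, 250) 0.011 [ -6.9 -34.8  -3. ]
```

>>> servo_tool --hand '[50,50,50,0,0,0,0,0]' --slide '[[-12,0,0],[-12,0,0],[-12,0,0],[0,-5,0],[0,0,0],[0,0,0],[0,0,0],[0,0,0]]' --delta_rot '[[0,0,0],[0,0,0],[0,0,0],[0,0,0],[0,0,0],[0,0,0],[0,0,0],[0,0,0]]'

```text
clock: 6.82
position: [0.4599, 0.0236, 0.011]
tcp_rot: [-180.0, -0.0, -45.5]
ft_force: [-0.4, 0.7, -0.2]
opening: -0.0001
gripper_force: 0.0
```

```bash
python3 - <<'E'
from h import *
s=r.state();im=r.get_image("wrist");c=r.camera_info("wrist");K=np.array(c["mtx"]);H=np.array(c["hand_eye"])
print(s["position"],s["opening"],s["ft_force"],K[0,0],K[1,2])
for k,X in enumerate([[0,0,0],[11,0,0],[-11,0,0],[11,0,-19]]):
  p=K@(np.linalg.inv(H)@np.append(np.array(X)/1000,1))[:3];p=p[:2]/p[2];print(X,p.round())
  cv2.circle(im,tuple(int(v) for v in p),3,(0,0,255) if k==0 else (0,255,0),1)
cv2.imwrite("pics/w3.png",im)
E
```

```text
[0.45990653 0.02358267 0.01101051] -9.258092483387928e-05 [-0.38742003  0.67125612 -0.19616373] 337.53718364962185 202.8821049517447
[0, 0, 0] [320. 236.]
[11, 0, 0] [320. 218.]
[-11, 0, 0] [320. 254.]
[11, 0, -19] [319. 230.]
```

View pics/w3.png

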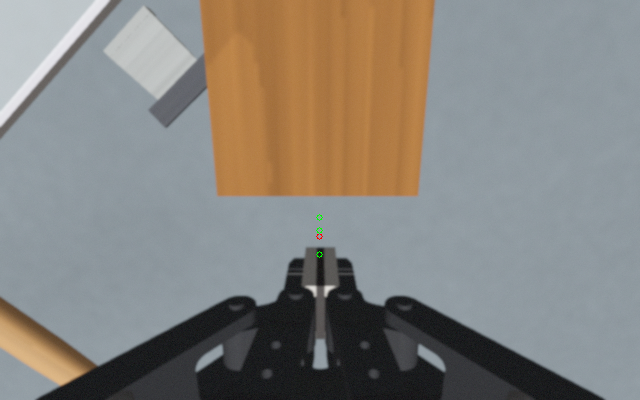

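```bash
python3 - <<'E'
from h import *
im=r.get_image("side");s=r.state()
p=s["position"]
for z in(0,.011,.03,.05): print(z,proj("side",np.array([p[0],p[1],z])).round(1))
q=proj("side",p).astype(int)
crop=im[q[1]-50:q[1]+30,q[0]-55:q[0]+55]
o=cv2.resize(crop,None,fx=7,fy=7,interpolation=cv2.INTER_CUBIC)
for z,c in((0,(0,0,255)),(.011,(0,255,0)),(.05,(255,0,0))):
  u=(proj("side",np.array([p[0],p[1],z]))-[q[0]-55,q[1]-50]+.5)*7
  cv2.circle(o,tuple(int(v) for v in u),3,c,-1)
cv2.imwrite("pics/s3.png",o)
E
```

```text
0 [336.3 230.2]
0.011 [336.4 227.3]
0.03 [336.5 222.4]
0.05 [336.6 217.1]
```

View pics/s3.png

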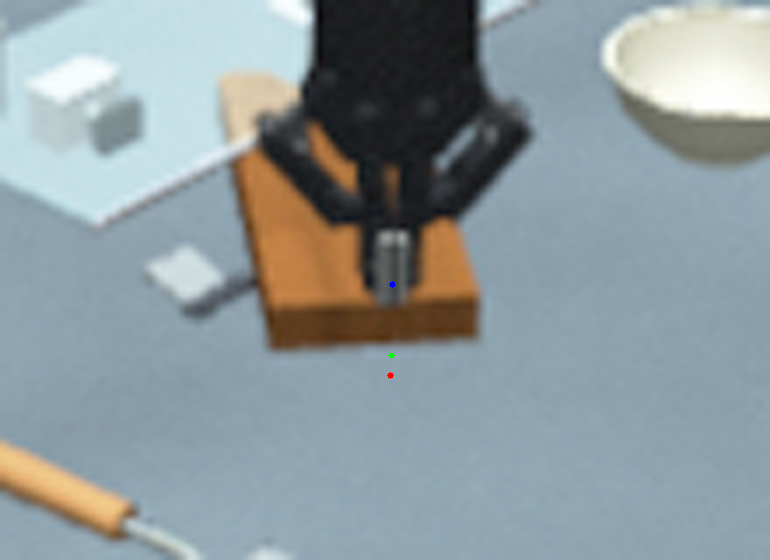

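>>> servo_tool --hand '[0,0,0,0]' --slide '[[0,0,10],[0,0,8],[0,0,2],[0,0,0]]' --delta_rot '[[0,0,0],[0,0,0],[0,0,0],[0,0,0]]'

```text
clock: 7.25
position: [0.4589, 0.0237, -0.0101]
tcp_rot: [179.9, 0.1, -45.5]
ft_force: [0.5, 0.1, -0.1]
opening: -0.0001
gripper_force: 0.0
```

>>> servo_tool --hand '[0,0,0]' --slide '[[0,0,2],[0,0,2],[0,0,0]]' --delta_rot '[[0,0,0],[0,0,0],[0,0,0]]'

```text
clock: 7.5
position: [0.4596, 0.0237, -0.0132]
tcp_rot: [180.0, 0.0, -45.4]
ft_force: [0.5, -0.4, -0.2]
opening: -0.0003
gripper_force: 0.0
```

>>> servo_tool --hand '[0,0,0]' --slide '[[0,0,1],[0,0,1],[0,0,0]]' --delta_rot '[[0,0,0],[0,0,0],[0,0,0]]'

```text
clock: 7.75
position: [0.4597, 0.0237, -0.0151]
tcp_rot: [180.0, -0.0, -45.4]
ft_force: [-0.9, -0.0, -0.4]
opening: -0.0004
gripper_force: 0.0
```

```bash
python3 - <<'E'
from h import *
im=r.get_image("side");s=r.state()
p=s["position"];print(p,s["ft_force"])
q=proj("side",np.array([p[0],p[1],.011])).astype(int)
crop=im[q[1]-50:q[1]+30,q[0]-55:q[0]+55]
cv2.imwrite("pics/s4.png",cv2.resize(crop,None,fx=7,fy=7,interpolation=cv2.INTER_CUBIC))
E
```

```text
[ 0.45970012  0.02373947 -0.01498889] [ 0.58415104 -0.87011298  0.55717218]
```

View pics/s4.png

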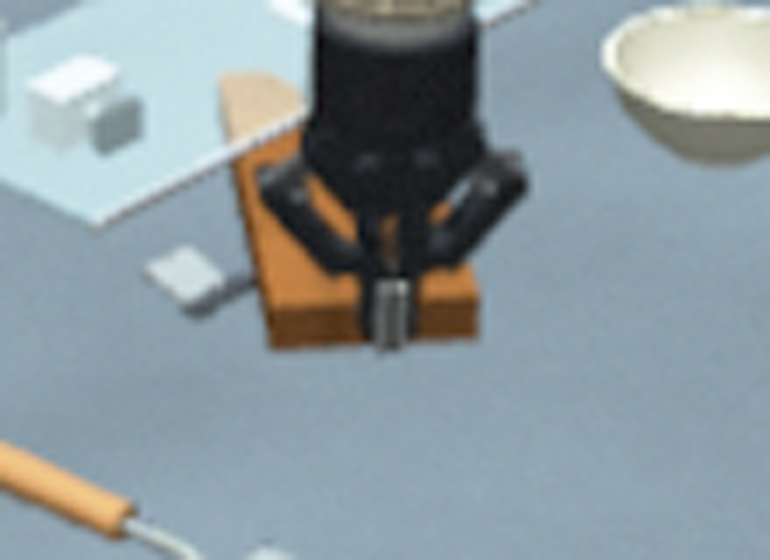

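>>> servo_tool --hand '[50,50,50,50,50,50,50,50]' --slide '[[0,0,0],[0,0,0],[0,0,0],[0,0,2],[0,0,2],[0,0,1],[0,0,0],[0,0,0]]' --delta_rot '[[0,0,0],[0,0,0],[0,0,0],[0,0,0],[0,0,0],[0,0,0],[0,0,0],[0,0,0]]'

```text
clock: 8.47
position: [0.4596, 0.0237, -0.0201]
tcp_rot: [180.0, 0.0, -45.4]
ft_force: [-0.5, -0.5, 0.0]
opening: 0.0499
gripper_force: 0.0
```

>>> servo_tool --hand '[50,50,50,50,50,50,50,50]' --slide '[[4,0,0],[4,0,0],[2,0,0],[2,0,0],[2,0,0],[2,0,0],[2,0,0],[2,0,0]]' --delta_rot '[[0,0,0],[0,0,0],[0,0,0],[0,0,0],[0,0,0],[0,0,0],[0,0,0],[0,0,0]]'

```text
clock: 9.13
position: [0.4733, 0.0096, -0.0201]
tcp_rot: [180.0, 0.1, -45.5]
ft_force: [-3.2, 3.3, 2.5]
opening: 0.05
gripper_force: 2.2
```

>>> servo_tool --hand '[50,50,50,50,50,50]' --slide '[[1,0,0],[1,0,0],[1,0,0],[1,0,0],[1,0,0],[1,0,0]]' --delta_rot '[[0,0,0],[0,0,0],[0,0,0],[0,0,0],[0,0,0],[0,0,0]]'

```text
clock: 9.63
position: [0.4777, 0.0052, -0.0201]
tcp_rot: [180.0, 0.0, -45.5]
ft_force: [-4.1, 3.3, 1.8]
opening: 0.0498
gripper_force: 2.1
```

>>> servo_tool --hand '[50,50,50,50,50,50]' --slide '[[1.5,0,0],[1.5,0,0],[1.5,0,0],[1.5,0,0],[1.5,0,0],[1,0,0]]' --delta_rot '[[0,0,0],[0,0,0],[0,0,0],[0,0,0],[0,0,0],[0,0,0]]'

```text
clock: 10.13
position: [0.4841, -0.001, -0.02]
tcp_rot: [-180.0, -0.0, -45.5]
ft_force: [-2.5, 1.8, 0.8]
opening: 0.0499
gripper_force: 1.5
```

>>> servo_tool --hand '[50,50,50,50]' --slide '[[1,0,0],[1,0,0],[1,0,0],[1,0,0]]' --delta_rot '[[0,0,0],[0,0,0],[0,0,0],[0,0,0]]'

```text
clock: 10.47
position: [0.4867, -0.0038, -0.02]
tcp_rot: [180.0, 0.0, -45.4]
ft_force: [-2.4, 1.5, 0.7]
opening: 0.0499
gripper_force: 1.5
```

```bash
cat > brd.py <<'E'
from fit import *
# board end measured in the wrist picture by colour, world coordinates
s=r.state();im=r.get_image("wrist");c=r.camera_info("wrist");K=np.array(c["mtx"]);H=np.array(c["hand_eye"])
T=np.eye(4);T[:3,:3]=Ro.from_euler("xyz",s["tcp_rot"],degrees=True).as_matrix();T[:3,3]=s["position"]
t=r.get_image("top");m=r.masks_of("board","top")
print(s["clock"],s["position"].round(4),s["ft_force"].round(1))
hsv=cv2.cvtColor(im,cv2.COLOR_BGR2HSV);b=((hsv[...,0]<25)&(hsv[...,1]>110)&(hsv[...,2]>60)).astype(np.uint8)
n,l,st,_=cv2.connectedComponentsWithStats(b);k=1+st[1:,4].argmax();b=l==k
G=T@H
P=[]
for col in (np.nonzero(b.sum(0)>40)[0]):
    P.append((col,np.nonzero(b[:,col])[0].max()))
P=np.array(P);print("cols",P[0],P[-1],"mid row",np.median(P[:,1]))
for px in (P[len(P)//2],):
    d=G[:3,:3]@np.linalg.inv(K)@[px[0],px[1]+1,1];o=G[:3,3];print("end",(o+d*(.025-o[2])/d[2]).round(4))
# notched tips in the top picture
E
python3 brd.py
```

```text
10.4667 [ 0.4867 -0.0038 -0.02  ] [-2.4  1.5  0.7]
cols [179  62] [457  43] mid row 253.0
end [ 0.4945 -0.0108  0.025 ]
```

>>> servo_tool --hand '[50,50,50,50]' --slide '[[1,0,0],[1,0,0],[1,0,0],[1,0,0]]' --delta_rot '[[0,0,0],[0,0,0],[0,0,0],[0,0,0]]'

```text
clock: 10.95
position: [0.4895, -0.0066, -0.02]
tcp_rot: [180.0, 0.0, -45.4]
ft_force: [-3.1, 1.8, 0.8]
opening: 0.0498
gripper_force: 1.6
```

>>> servo_tool --hand '[50,50,50]' --slide '[[1,0,0],[1,0,0],[0,0,0]]' --delta_rot '[[0,0,0],[0,0,0],[0,0,0]]'

```text
clock: 11.2
position: [0.4911, -0.0081, -0.02]
tcp_rot: [-180.0, -0.0, -45.4]
ft_force: [-0.6, 0.2, 1.0]
opening: 0.0503
gripper_force: 0.9
```

>>> servo_tool --hand '[50,50,50]' --slide '[[1,0,0],[1,0,0],[1,0,0]]' --delta_rot '[[0,0,0],[0,0,0],[0,0,0]]'

```text
clock: 11.45
position: [0.4912, -0.009, -0.0202]
tcp_rot: [179.9, 0.2, -45.5]
ft_force: [-11.9, 17.6, 10.4]
opening: 0.0499
gripper_force: 10.4
```

>>> servo_tool --hand '[50,50]' --slide '[[0.7,0,0],[0.7,0,0]]' --delta_rot '[[0,0,0],[0,0,0]]'

```text
clock: 11.62
position: [0.4911, -0.0092, -0.0202]
tcp_rot: [179.9, 0.4, -45.5]
ft_force: [-16.2, 23.5, 16.5]
opening: 0.05
gripper_force: 13.8
```

>>> servo_tool --hand '[50,50]' --slide '[[0.7,0,0],[0.7,0,0]]' --delta_rot '[[0,0,0],[0,0,0]]'

```text
clock: 11.78
position: [0.491, -0.0093, -0.0203]
tcp_rot: [179.8, 0.5, -45.5]
ft_force: [-20.0, 30.7, 21.1]
opening: 0.0499
gripper_force: 17.9
```

>>> servo_tool --hand '[50,50,50]' --slide '[[-2,0,0],[-2,0,0],[-2,0,0]]' --delta_rot '[[0,0,0],[0,0,0],[0,0,0]]'

```text
clock: 12.03
position: [0.4911, -0.0078, -0.0198]
tcp_rot: [-180.0, -0.1, -45.4]
ft_force: [0.9, -1.0, 0.6]
opening: 0.0501
gripper_force: 0.0
```

```bash
cat > pose.py <<'E'
from fit import *
from scipy.optimize import minimize
C=r.camera_info("top");K=np.array(C["mtx"]);R=np.array(C["R"]);t=np.array(C["t"])
def pj(X):
    p=(R@np.asarray(X,float).T).T+t;p=p@K.T;return p[:,:2]/p[:,2:]
out=np.array([[.2,.05],[-.038,.05],[-.038,.025],[-.018,.010],[.008,.010],[.008,-.010],[-.018,-.010],[-.038,-.025],[-.038,-.05],[.2,-.05]])
S=4;X0,Y0,W,Hh=310,160,60,50
def render(q):
    c,s=np.cos(q[2]),np.sin(q[2]);xy=out@np.array([[c,s],[-s,c]])+q[:2]
    im=np.zeros((Hh*S,W*S),np.float32)
    for z in(.025,.0167,.0083,0.):
        p=pj(np.c_[xy,np.full(len(xy),z)]);p=(p-[X0,Y0]+.5)*S-.5
        cv2.fillPoly(im,[np.round(p*16).astype(np.int32)],1.,shift=4)
    return cv2.resize(cv2.GaussianBlur(im,(0,0),S*.8),(W,Hh),interpolation=cv2.INTER_AREA)
# shelf-only weight (dock pose from the first picture)
a=np.radians(-4.237);D=np.array([[np.cos(a),-np.sin(a)],[np.sin(a),np.cos(a)]]);dt=np.array([.6388,-.1635])
sh=np.array([[-.058,-.1],[-.058,.22],[.09,.22],[.09,-.1]])@D.T+dt
w=np.zeros((Hh,W),np.uint8);cv2.fillPoly(w,[np.round(pj(np.c_[sh,np.full(4,.062)])-[X0,Y0]).astype(np.int32)],1)
def fitpose(img,q0):
    f=img.astype(np.float32);f=(f[...,2]-f[...,0])[Y0:Y0+Hh,X0:X0+W];m=w>0
    def cost(v):
        g=render([q0[0]+v[0]/1e3,q0[1]+v[1]/1e3,q0[2]+np.radians(v[2])])[m];A=np.c_[g,np.ones_like(g)]
        return ((A@np.linalg.lstsq(A,f[m],rcond=None)[0]-f[m])**2).mean()
    best=min((minimize(cost,v,method="Nelder-Mead",options=dict(initial_simplex=np.array(v)+np.array([[0,0,0],[6,0,0],[0,6,0],[0,0,3]]),maxiter=300)) for v in([0,0,0],[5,-5,0],[-5,5,0])),key=lambda s:s.fun)
    v=best.x;return [q0[0]+v[0]/1e3,q0[1]+v[1]/1e3,np.degrees(q0[2])+v[2]],best.fun,f[m].var()
E
python3 - <<'E'
from pose import *
b0=np.radians(134.55)
q,e,v=fitpose(cv2.imread("pics/t0.png"),[.6206,-.1421,b0]);print("start",np.round(q,4),e,v)
im=r.get_image("top");cv2.imwrite("pics/t5.png",im)
q2,e,v=fitpose(im,[.638,-.16,b0]);print("now",np.round(q2,4),e,v)
d=np.array(q2[:2])-q[:2];u=np.array([np.cos(np.radians(q[2])),np.sin(np.radians(q[2]))]);print("moved along -x",-d@u*1e3,"lat",(d@[-u[1],u[0]])*1e3, "origin in dock",D.T@(np.array(q2[:2])-dt)*1e3)
o=cv2.resize(im[165:215,310:376],None,fx=12,fy=12,interpolation=cv2.INTER_CUBIC)
for z,c in((.045,(0,255,0)),(0,(255,0,0))):
  k=np.linspace(0,6.28,20);P=np.c_[dt[0]+.008*np.cos(k),dt[1]+.008*np.sin(k),np.full(20,z)]
  p=(pj(P)-[310,165]+.5)*12;cv2.polylines(o,[p.astype(np.int32)],True,c,1)
c_,s_=np.cos(np.radians(q2[2])),np.sin(np.radians(q2[2]));xy=out@np.array([[c_,s_],[-s_,c_]])+q2[:2]
p=(pj(np.c_[xy,np.full(10,.025)])-[310,165]+.5)*12;cv2.polylines(o,[p.astype(np.int32)],True,(0,0,255),1)
cv2.imwrite("pics/t5c.png",o)
E
```

```text
start [  0.6208  -0.1403 135.0673] 88.31769561767578 375.52304
now [  0.6404  -0.1611 135.1558] 90.64445495605469 450.71442
moved along -x 28.554958888100423 lat 0.8366554962105491 origin in dock [1.43863842 2.50322772]
```

View pics/t5c.png

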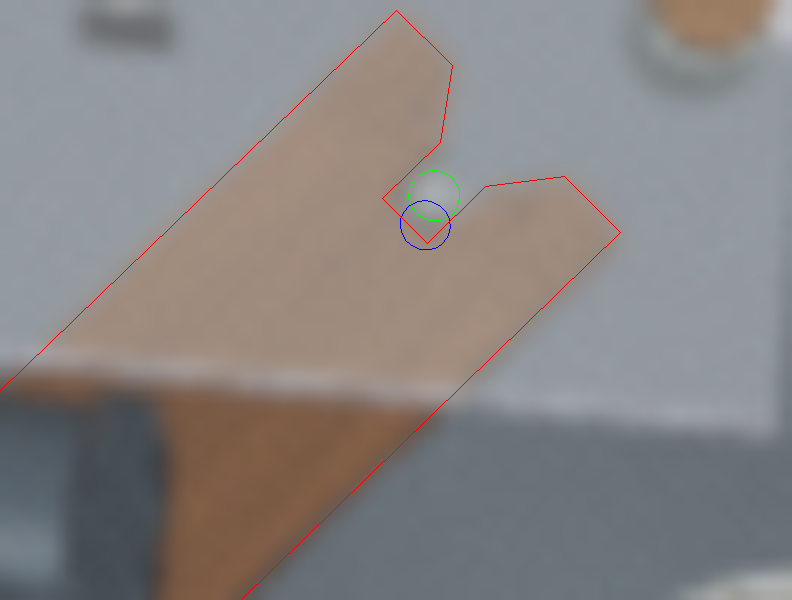

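>>> servo_tool --hand '[50,50,50,50,50,50,50,50]' --slide '[[-15,0,0],[-15,0,0],[0,0,-30],[0,0,-40],[0,0,-40],[0,0,-40],[0,0,0],[0,0,0]]' --delta_rot '[[0,0,0],[0,0,0],[0,0,0],[0,0,0],[0,0,0],[0,0,0],[0,0,0],[0,0,0]]'

```text
clock: 12.75
position: [0.4715, 0.0132, 0.1322]
tcp_rot: [-179.8, -0.3, -45.5]
ft_force: [-1.1, 0.9, -0.1]
opening: 0.05
gripper_force: 0.0
```

>>> servo_tool --hand '[0,0,0,0,0,0]' --slide '[[30,20,0],[30,20,0],[30,20,0],[30,20,0],[0,0,0],[0,0,0]]' --delta_rot '[[0,0,0],[0,0,0],[0,0,0],[0,0,0],[0,0,-7],[0,0,-7]]'

```text
clock: 13.25
position: [0.4966, -0.13, 0.1284]
tcp_rot: [180.0, 0.1, -31.3]
ft_force: [-0.3, 0.8, 0.9]
opening: -0.0001
gripper_force: 0.0
```

>>> servo_tool --hand '[0,0,0,0,0,0,0,0]' --slide '[[0,0,0],[0,0,0],[0,0,0],[0,0,0],[0,0,0],[0,0,0],[0,0,0],[0,0,0]]' --delta_rot '[[0,0,-7],[0,0,-7],[0,0,-7],[0,0,-7],[0,0,-7],[0,0,-7],[0,0,-7],[0,0,-7]]'

```text
clock: 13.92
position: [0.4965, -0.1282, 0.1285]
tcp_rot: [-179.9, 0.1, 24.9]
ft_force: [0.1, -1.0, -0.3]
opening: -0.0002
gripper_force: 0.0
```

>>> servo_tool --hand '[0,0,0,0]' --slide '[[0,0,0],[0,0,0],[0,0,0],[0,0,0]]' --delta_rot '[[0,0,-7],[0,0,-7],[0,0,-6],[0,0,0]]'

```text
clock: 14.25
position: [0.4965, -0.1282, 0.1286]
tcp_rot: [-179.9, 0.1, 44.8]
ft_force: [-0.0, -0.1, -0.1]
opening: 0.0002
gripper_force: 0.0
```

```bash
python3 -c "
from h import *
s=r.state();print(s['clock'],s['position'],s['tcp_rot'],s['joints'].round(2))"; python3 - <<'E'
from pose import *
im=r.get_image("top");print(fitpose(im,[.6404,-.1611,np.radians(135)]))
E
```

```text
14.25 [ 0.49645351 -0.12815419  0.12863047] [-1.79913901e+02  5.03444524e-02  4.48150447e+01] [-1.9670e+01  2.1310e+01  1.0394e+02 -1.0000e-02  5.4860e+01  2.5520e+01]
([np.float64(0.6450213604195452), np.float64(-0.16352461086165912), np.float64(133.7434985773934)], np.float64(251.6560821533203), np.float32(304.05435))
```

>>> servo_tool --hand '[0,0,0,0,0,0,0]' --slide '[[0,0,0],[0,0,0],[0,0,0],[0,0,0],[0,0,0],[0,0,0],[0,0,0]]' --delta_rot '[[0,6,0],[0,6,0],[0,6,0],[0,6,0],[0,6,0],[0,6,0],[0,0,0]]'

```text
clock: 14.88
position: [0.4954, -0.129, 0.1283]
tcp_rot: [-179.7, -36.3, 44.0]
ft_force: [-0.9, 0.6, 0.1]
opening: -0.0004
gripper_force: 0.0
```

```bash
python3 -c "
from h import *
s=r.state();print(s['clock'],s['position'],s['tcp_rot'],s['joints'].round(2),Ro.from_euler('xyz',s['tcp_rot'],degrees=True).as_matrix().round(3).tolist())"
```

```text
14.8833 [ 0.49538066 -0.12895997  0.12825224] [-179.66990515  -36.26042536   44.01562402] [-40.32  20.84 115.62  48.72  51.62 -28.49] [[0.58, 0.697, 0.421], [0.56, -0.717, 0.415], [0.591, -0.005, -0.806]]
```

```bash
cat > kin.py <<'E'
from h import *
from scipy.optimize import least_squares
J=np.array([[-81.795,20.094,94.641,0,65.266,-4.847],[-19.67,21.31,103.94,-.01,54.86,25.52],[-40.32,20.84,115.62,48.72,51.62,-28.49]])
P=np.array([[.1242,-.5358,.1980],[.49645,-.12815,.12863],[.49538,-.12896,.12825]])
E=[[180,0,13.05],[-179.914,.05,44.815],[-179.67,-36.26,44.016]]
RM=[Ro.from_euler('xyz',e,degrees=True) for e in E]
S4,S6,C6=1,1,90
def rot(q):
    q=np.asarray(q);return Ro.from_euler('ZYZYZ',[q[0],q[1]+q[2],S4*q[3],q[4],S6*q[5]+C6],degrees=True)
def fk(q,g):
    a1,dy,d1,L2,a3,L3,Lt=g
    R1=Ro.from_euler('Z',q[0],degrees=True);R2=R1*Ro.from_euler('Y',q[1],degrees=True);R3=R1*Ro.from_euler('Y',q[1]+q[2],degrees=True)
    return R1.apply([a1,dy,d1])+R2.apply([0,0,L2])+R3.apply([a3,0,L3])+rot(q).apply([0,0,Lt])
def setsign():
    global S4,S6,C6
    best=None
    for s4 in(1,-1):
        for s6 in(1,-1):
            for c in(0,90,180,-90):
                S4,S6,C6=s4,s6,c
                e=sum((rot(j).inv()*m).magnitude() for j,m in zip(J,RM))
                if best is None or e<best[0]: best=(e,s4,s6,c)
    S4,S6,C6=best[1:];return best
b=setsign()
sol=least_squares(lambda g:np.r_[((np.array([fk(j,g) for j in J])-P)*1e3).ravel(),(g-[.1,.04,.4,.45,0,.43,.25])*2],[.1,.04,.4,.45,0,.43,.25])
G=sol.x
def ik(p,R,q0):
    f=lambda q:np.r_[(fk(q,G)-p)*1e3,(rot(q).inv()*R).as_rotvec(degrees=True)*5]
    lo=[-157,-45,.7,-89,4.1,-164];hi=[157,120,151,269,180,164]
    s=least_squares(f,np.clip(q0,np.array(lo)+.1,np.array(hi)-.1),bounds=(lo,hi));return s.x,np.abs(f(s.x)).max()
def pose(phi,L,bx,back=0,zt=.014,pin=(.6395,-.162)):
    """TCP pose for board heading phi, tip touching board front at board x=bx, backed off by back (mm)"""
    l=np.radians(L);ph=np.radians(phi);xb=np.array([np.cos(ph),np.sin(ph)]);yb=np.array([-xb[1],xb[0]])
    by=.050+back/1e3+.0105*np.cos(l)-.029*np.sin(l)
    p=np.r_[np.array(pin)+bx*xb+by*yb,zt-.029*np.cos(l)]
    return p,Ro.from_euler('Z',phi-90,degrees=True)*Ro.from_euler('X',180,degrees=True)*Ro.from_euler('Y',L,degrees=True)
E
python3 - <<'E'
from kin import *
print(b,G.round(3),np.abs(sol.fun).max())
for L in(30,38,45):
  q=J[2]
  for phi in range(135,82,-6):
    p,R=pose(phi,L,.125); q,e=ik(p,R,q)
    print(L,phi,q.round(0),round(e,1))
E
```

```text
Traceback (most recent call last):
  File "kin.py", line 24, in <module>
    b=setsign()
  File "kin.py", line 21, in setsign
    e=sum((rot(j).inv()*m).magnitude() for j,m in zip(J,RM))
  File "kin.py", line 21, in <genexpr>
    e=sum((rot(j).inv()*m).magnitude() for j,m in zip(J,RM))
           ~~~^^^
  File "kin.py", line 9, in rot
    q=np.asarray(q);return Ro.from_euler('ZYZYZ',[q[0],q[1]+q[2],S4*q[3],q[4],S6*q[5]+C6],degrees=True)
                           ~~~~~~~~~~~~~^^^^^^^^^^^^^^^^^^^^^^^^^^^^^^^^^^^^^^^^^^^^^^^^^^^^^^^^^^^^^^^
  File "scipy/spatial/transform/_rotation.pyx", line 1413, in scipy.spatial.transform._rotation.Rotation.from_euler
ValueError: Expected axis specification to be a non-empty string of upto 3 characters, got ZYZYZ
```

```bash
sed -i "s/return Ro.from_euler('ZYZYZ',.*/return Ro.from_euler('ZYZ',[q[0],q[1]+q[2],S4*q[3]],degrees=True)*Ro.from_euler('YZ',[q[4],S6*q[5]+C6],degrees=True)/" kin.py
python3 - <<'E'
from kin import *
print(b,G.round(3),np.abs(sol.fun).max())
for L in(30,38,45):
  q=J[2]
  for phi in range(135,82,-6):
    p,R=pose(phi,L,.125); q,e=ik(p,R,q)
    print(L,phi,q.round(0),round(e,1))
E
```

```text
(0.00038846046455394276, 1, 1, 90) [0.001 0.046 0.262 0.484 0.041 0.438 0.298] 0.2764664308079249
30 135 [-33.  36. 115.  57.  36. -37.] 0.0
30 129 [-30.  36. 117.  63.  32. -35.] 0.0
30 123 [-28.  35. 119.  69.  28. -34.] 0.0
30 117 [-25.  35. 120.  76.  24. -33.] 0.0
30 111 [-22.  35. 120.  83.  20. -32.] 0.0
30 105 [-18.  35. 120.  91.  16. -31.] 0.0
30 99 [-15.  35. 119.  99.  12. -31.] 0.0
30 93 [-12.  35. 118. 109.   8. -32.] 0.0
30 87 [ -9.  36. 117. 127.   4. -43.] 0.5
38 135 [-36.  39. 116.  67.  41. -50.] 0.0
38 129 [-34.  38. 119.  76.  37. -51.] 0.0
38 123 [-31.  37. 121.  85.  34. -53.] 0.0
38 117 [-28.  37. 122.  95.  30. -55.] 0.0
38 111 [-25.  36. 123. 106.  27. -57.] 0.0
38 105 [-21.  36. 124. 119.  24. -61.] 0.0
38 99 [-17.  36. 123. 132.  21. -65.] 0.0
38 93 [-13.  37. 122. 147.  19. -72.] 0.0
38 87 [-10.  37. 121. 165.  16. -81.] 0.0
45 135 [-39.  41. 116.  74.  47. -59.] 0.0
45 129 [-37.  41. 120.  83.  44. -61.] 0.0
45 123 [-34.  40. 122.  93.  41. -64.] 0.0
45 117 [-31.  39. 124. 105.  38. -67.] 0.0
45 111 [-27.  39. 125. 117.  36. -70.] 0.0
45 105 [-23.  39. 126. 129.  34. -74.] 0.0
45 99 [-19.  39. 126. 142.  32. -77.] 0.0
45 93 [-14.  39. 125. 155.  30. -81.] 0.0
45 87 [-10.  39. 124. 169.  28. -86.] 0.0
```

```bash
cat >> kin.py <<'E'
def rows(way,s):
    """tool-axis moves along waypoints (p,R) from the state"""
    p=s["position"];R=Ro.from_euler('xyz',s["tcp_rot"],degrees=True)
    for p2,R2 in way:
        d=R.inv().apply(np.array(p2)-p)*1e3;w=(R.inv()*R2).as_rotvec(degrees=True);print("slide",d.round(1).tolist(),"rot",w.round(1).tolist());p,R=p2,R2
E
python3 - <<'E'
from kin import *
s=r.state()
a,Ra=pose(135,43,.125,40,.073);b_,_=pose(135,43,.125,40,.013);c,_=pose(135,43,.125,6,.013)
print(a,b_,c);rows([(a,Ra),(b_,Ra),(c,Ra)],s)
for f in(134,130,110,90,86): rows([pose(f-2,43,.125,0,.013)],dict(position=pose(f,43,.125,0,.013)[0],tcp_rot=pose(f,43,.125)[1].as_euler('xyz',degrees=True)))
E
```

```text
[ 0.49602714 -0.12869616  0.05179074] [ 0.49602714 -0.12869616 -0.00820926] [ 0.52006877 -0.10465453 -0.00820926]
slide [-44.7, 0.6, 62.0] rot [0.3, 6.7, -0.8]
slide [-40.9, -0.0, 43.9] rot [0.0, 0.0, 0.0]
slide [24.9, 0.0, 23.2] rot [0.0, 0.0, 0.0]
slide [3.2, -1.2, 3.0] rot [-1.4, -0.0, 1.5]
slide [3.2, -1.2, 3.0] rot [-1.4, 0.0, 1.5]
slide [3.2, -1.2, 3.0] rot [-1.4, 0.0, 1.5]
slide [3.2, -1.2, 3.0] rot [-1.4, -0.0, 1.5]
slide [3.2, -1.2, 3.0] rot [-1.4, -0.0, 1.5]
```

>>> servo_tool --hand '[0,0,0,0,0,0,0]' --slide '[[-14.9,0.2,20.7],[-14.9,0.2,20.7],[-14.9,0.2,20.7],[-13.6,0,14.6],[-13.6,0,14.6],[-10,0,10.7],[0,0,0]]' --delta_rot '[[0.1,2.2,-0.3],[0.1,2.2,-0.3],[0.1,2.2,-0.3],[0,0,0],[0,0,0],[0,0,0],[0,0,0]]'

```text
clock: 15.47
position: [0.4986, -0.1256, -0.0037]
tcp_rot: [-179.9, -42.4, 45.3]
ft_force: [-0.6, 0.4, 0.1]
opening: -0.0002
gripper_force: 0.0
```

```bash
python3 - <<'E'
from kin import *
s=r.state();print(s["clock"],s["position"],s["tcp_rot"],s["ft_force"].round(1),s["joints"].round(1))
c,R=pose(135,43,.125,10,.013);rows([(c,R)],s)
E
python3 - <<'E'
from h import *
# tip in side view: highest-contrast check by projecting expected tip
s=r.state();R=Ro.from_euler('xyz',s["tcp_rot"],degrees=True);tip=s["position"]-R.apply([0,0,.029]);print("tip",tip.round(3))
im=r.get_image("side");q=proj("side",tip);print(q)
x,y=int(q[0]),int(q[1]);g=cv2.cvtColor(im,cv2.COLOR_BGR2GRAY)
print(g[y-14:y+12,x-14:x+16])
E
```

```text
15.4667 [ 0.4985665  -0.12564866 -0.00369558] [-179.87692941  -42.43432397   45.29549304] [-0.6  0.4  0.1] [-42.9  39.5 117.3  67.9  46.7 -57.1]
slide [16.2, 0.5, 20.9] rot [-0.3, 0.6, 0.2]
tip [ 0.485 -0.14   0.018]
[357.93451178 203.78841271]
[[157 155 156 156 157 155 156 153 156 155 152 154 153 152 155 154 155 155
  155 153 135  74  42  52  45  36  42  43  35  33]
 [158 156 155 156 155 156 156 155 153 154 154 154 155 155 157 154 153 155
  153 153 148 110  45  51  45  38  30  32  35  40]
 [157 155 156 155 156 157 157 155 154 154 154 155 155 154 156 156 156 157
  155 155 146 104  48  45  46  45  34  27  30  38]
 [159 157 159 158 155 156 157 156 155 154 155 155 155 156 157 157 157 156
  157 156 133  60  45  45  45  45  38  33  37  39]
 [157 157 158 160 158 159 158 156 156 155 155 155 156 156 157 158 156 156
  158 161 140  62  44  47  46  37  40  46  44  48]
 [157 159 160 160 160 160 160 159 157 155 158 157 160 157 158 158 159 160
  161 165 146  90  46  45  39  46  49  52  51  52]
 [157 157 157 159 160 158 158 159 157 159 159 159 159 158 160 161 160 164
  163 156 139 123  65  36  46  
[... 1695 characters left out ...]
156 154 155 154 153 158
  157 158 158 157 156 156 157 155 156 157 156 156]
 [136 138 140 145 152 154 155 155 155 156 157 157 159 157 156 154 154 153
  156 156 155 156 157 157 155 155 154 156 156 157]
 [135 137 141 144 151 156 155 157 156 156 156 157 156 156 154 155 156 156
  156 154 156 158 156 156 154 153 152 156 155 157]
 [134 135 138 141 149 156 155 154 155 157 155 156 155 156 154 155 157 157
  157 156 156 155 154 154 154 153 154 156 156 156]
 [134 134 137 141 146 153 155 155 155 156 155 155 156 155 154 155 155 154
  156 156 156 155 155 156 156 152 154 155 154 156]
 [124 122 119 122 129 144 155 155 154 153 156 154 156 155 156 155 155 154
  155 154 155 156 155 153 154 156 155 155 156 155]]
```

>>> servo_tool --hand '[0,0,0,0]' --slide '[[5.4,0.2,7],[5.4,0.2,7],[5.4,0.1,6.9],[0,0,0]]' --delta_rot '[[-0.1,0.2,0.1],[-0.1,0.2,0.1],[-0.1,0.2,0],[0,0,0]]'

```text
clock: 15.85
position: [0.5194, -0.1072, -0.0049]
tcp_rot: [179.4, -43.2, 45.6]
ft_force: [0.0, 0.2, 1.2]
opening: 0.0
gripper_force: 0.0
```

>>> servo_tool --hand '[0,0,0,0]' --slide '[[1.5,0,1.4],[1.5,0,1.4],[1.5,0,1.4],[0,0,0]]' --delta_rot '[[0,0,0],[0,0,0],[0,0,0],[0,0,0]]'

```text
clock: 16.18
position: [0.5229, -0.1042, -0.0051]
tcp_rot: [179.4, -43.2, 45.5]
ft_force: [0.6, 0.4, 0.2]
opening: -0.0001
gripper_force: 0.0
```

>>> servo_tool --hand '[0,0,0,0]' --slide '[[1.1,0,1],[1.1,0,1],[1.1,0,1],[0,0,0]]' --delta_rot '[[0,0,0],[0,0,0],[0,0,0],[0,0,0]]'

```text
clock: 16.52
position: [0.526, -0.101, -0.0052]
tcp_rot: [179.4, -43.2, 45.5]
ft_force: [-0.2, -0.5, -0.1]
opening: -0.0002
gripper_force: 0.0
```

>>> servo_tool --hand '[0,0,0,0]' --slide '[[-2,0,2.2],[1.1,0,1],[1.1,0,1],[0,0,0]]' --delta_rot '[[0,0,0],[0,0,0],[0,0,0],[0,0,0]]'

```text
clock: 16.85
position: [0.5281, -0.0988, -0.0082]
tcp_rot: [179.4, -43.2, 45.5]
ft_force: [-0.4, 0.6, -0.6]
opening: -0.0003
gripper_force: 0.0
```

>>> servo_tool --hand '[0,0,0,0]' --slide '[[1.1,0,1],[1.1,0,1],[0,0,0],[0,0,0]]' --delta_rot '[[0,0,0],[0,0,0],[0,0,0],[0,0,0]]'

```text
clock: 17.18
position: [0.5302, -0.0968, -0.008]
tcp_rot: [179.4, -43.2, 45.5]
ft_force: [0.1, 0.2, 0.2]
opening: 0.0002
gripper_force: 0.0
```

>>> servo_tool --hand '[0,0,0]' --slide '[[1.1,0,1],[1.1,0,1],[1.1,0,1]]' --delta_rot '[[0,0,0],[0,0,0],[0,0,0]]'

```text
clock: 17.43
position: [0.5329, -0.0935, -0.0082]
tcp_rot: [179.5, -43.2, 45.5]
ft_force: [-5.0, -0.1, 0.1]
opening: 0.0001
gripper_force: 1.9
```

>>> servo_tool --hand '[0,0,0]' --slide '[[1.1,0,1],[1.1,0,1],[1.1,0,1]]' --delta_rot '[[0,0,0],[0,0,0],[0,0,0]]'

```text
clock: 17.68
position: [0.5363, -0.0903, -0.0081]
tcp_rot: [179.5, -43.2, 45.5]
ft_force: [-3.5, 0.0, -1.2]
opening: 0.0002
gripper_force: 1.6
```

```bash
python3 - <<'E'
from h import *
s=r.state();im=r.get_image("wrist");c=r.camera_info("wrist");K=np.array(c["mtx"]);H=np.array(c["hand_eye"])
T=np.eye(4);T[:3,:3]=Ro.from_euler("xyz",s["tcp_rot"],degrees=True).as_matrix();T[:3,3]=s["position"];G=T@H
print(s["clock"],s["position"].round(4),s["ft_force"].round(1))
hsv=cv2.cvtColor(im,cv2.COLOR_BGR2HSV);b=((hsv[...,0]<25)&(hsv[...,1]>110)&(hsv[...,2]>60)).astype(np.uint8)
n,l,st,_=cv2.connectedComponentsWithStats(b);k=1+st[1:,4].argmax();b=l==k;print(st[k])
for col in range(140,560,40):
    y=np.nonzero(b[:,col])[0]
    if len(y)<10: continue
    y=y.max()+1;o=G[:3,3];d=G[:3,:3]@np.linalg.inv(K)@[col,y,1]
    print(col,y,[(o+d*(z-o[2])/d[2]).round(4)[:2].tolist() for z in(.025,0)])
E
```

```text
17.6833 [ 0.5363 -0.0903 -0.0081] [-3.5  0.  -1.2]
[  144    77   425   202 50492]
180 251 [[0.4775, -0.0594], [0.4759, -0.046]]
220 254 [[0.4893, -0.0731], [0.4897, -0.062]]
260 257 [[0.5009, -0.0866], [0.5033, -0.0779]]
300 258 [[0.5131, -0.0994], [0.5176, -0.0929]]
340 258 [[0.5256, -0.1119], [0.5323, -0.1075]]
380 266 [[0.5354, -0.1267], [0.5438, -0.1249]]
420 269 [[0.5467, -0.1399], [0.5571, -0.1404]]
460 271 [[0.5584, -0.1527], [0.5707, -0.1555]]
500 274 [[0.5696, -0.1657], [0.5839, -0.1708]]
540 277 [[0.5807, -0.1787], [0.5969, -0.1859]]
```

>>> servo_tool --hand '[0,0,0,0,0,0]' --slide '[[2.4,-0.9,2.2],[2.4,-0.9,2.2],[2.4,-0.9,2.2],[2.4,-0.9,2.2],[2.4,-0.9,2.2],[2.4,-0.9,2.2]]' --delta_rot '[[-1,0,1.1],[-1,0,1.1],[-1,0,1.1],[-1,0,1.1],[-1,0,1.1],[-1,0,1.1]]'

```text
clock: 18.23
position: [0.548, -0.0739, -0.0076]
tcp_rot: [179.6, -43.3, 36.3]
ft_force: [-2.4, -0.9, -0.6]
opening: -0.0001
gripper_force: 0.9
```

>>> servo_tool --hand '[0,0,0,0,0,0]' --slide '[[2.4,-0.9,2.2],[2.4,-0.9,2.2],[2.4,-0.9,2.2],[2.4,-0.9,2.2],[2.4,-0.9,2.2],[2.4,-0.9,2.2]]' --delta_rot '[[-1,0,1.1],[-1,0,1.1],[-1,0,1.1],[-1,0,1.1],[-1,0,1.1],[-1,0,1.1]]'

```text
clock: 18.73
position: [0.5614, -0.0587, -0.0075]
tcp_rot: [179.8, -43.3, 27.3]
ft_force: [-2.1, -0.9, -0.7]
opening: -0.0002
gripper_force: 1.0
```

```bash
cat > st.py <<'E'
from h import *
s=r.state();p=s["position"];R=Ro.from_euler('xyz',s["tcp_rot"],degrees=True).as_matrix()
a=np.radians(-4.237);D=np.array([[np.cos(a),-np.sin(a)],[np.sin(a),np.cos(a)]])
tip=p-R[:,2]*.029
print(s["clock"],"force",s["ft_force"].round(1),"dock force",(D.T@s["ft_force"][:2]).round(1),"j",s["joints"].round(0))
print("tip in dock mm",(D.T@(tip[:2]-[.6395,-.162])*1e3).round(1),"z",(tip[2]*1e3).round(1),"yaw rel dock",round(float(np.degrees(np.arctan2(R[1,2],R[0,2])))+4.24,1),"lean",round(float(np.degrees(np.arccos(-R[2,2]))),1))
E
python3 st.py
python3 - <<'E'
from pose import *
im=r.get_image("top");np.set_printoptions(suppress=True)
print(fitpose(im,[.6404,-.1611,np.radians(113)]))
E
```

```text
18.7333 force [-2.1 -0.9 -0.7] dock force [-2.1 -1. ] j [-28.  39. 123. 104.  36. -64.]
tip in dock mm [-102.5   86.9] z 13.6 yaw rel dock 31.2 lean 43.3
([np.float64(0.6394348620069839), np.float64(-0.15734932080623057), np.float64(113.73101008777205)], np.float64(89.36619567871094), np.float32(481.9478))
```

>>> servo_tool --hand '[0,0,0,0,0,0]' --slide '[[2.4,0.2,2.2],[2.4,0.2,2.2],[2.4,0.2,2.2],[2.4,0.2,2.2],[2.4,0.2,2.2],[2.4,0.2,2.2]]' --delta_rot '[[-1.2,0,1.3],[-1.2,0,1.3],[-1.2,0,1.3],[-1.2,0,1.3],[-1.1,0,1.2],[-1.1,0,1.2]]'

```text
clock: 19.28
position: [0.5794, -0.0519, -0.0074]
tcp_rot: [-180.0, -43.3, 16.9]
ft_force: [-2.6, 1.7, 0.1]
opening: -0.0001
gripper_force: 1.6
```

```bash
python3 st.py
cat > ft.py <<'E'
from pose import *
import sys
np.set_printoptions(suppress=True)
im=r.get_image("top");q,e,v=fitpose(im,[.6404,-.1611,np.radians(float(sys.argv[1]))]);h=np.radians(q[2]);xb=np.array([np.cos(h),np.sin(h)])
d=np.array(q[:2])-[.6404,-.1611];print("heading",q[2],"rel park",q[2]-85.76,"out along x mm",d@xb*1e3,"lat",d@[-xb[1],xb[0]]*1e3,e,v)
E
python3 ft.py 105
```

```text
19.2833 force [-2.6  1.7  0.1] dock force [-2.7  1.5] j [-23.  39. 124. 123.  31. -68.]
tip in dock mm [-86.6  98.2] z 13.7 yaw rel dock 21.1 lean 43.3
heading 104.54796559526108 rel park 18.78796559526107 out along x mm -0.637838614873665 lat -1.2602294804003062 89.63470458984375 489.4891
```

>>> servo_tool --hand '[0,0,0,0,0,0]' --slide '[[2.3,-0.3,2.1],[2.3,-0.3,2.1],[2.3,-0.3,2.1],[2.3,-0.3,2.1],[2.3,-0.3,2.1],[2.3,-0.3,2.1]]' --delta_rot '[[-1.2,0,1.3],[-1.2,0,1.3],[-1.2,0,1.3],[-1.2,0,1.3],[-1.2,0,1.3],[-1.2,0,1.3]]'

```text
clock: 19.83
position: [0.5971, -0.0461, -0.0072]
tcp_rot: [-179.8, -43.2, 6.2]
ft_force: [-3.9, 1.7, -0.3]
opening: -0.0004
gripper_force: 1.7
```

```bash
python3 st.py;python3 ft.py 95
```

```text
19.8333 force [-3.9  1.7 -0.3] dock force [-4.   1.4] j [-17.  39. 124. 145.  28. -75.]
tip in dock mm [-70.4 108.7] z 14.0 yaw rel dock 10.7 lean 43.2
heading 95.62229479894214 rel park 9.86229479894213 out along x mm -0.9233644156297471 lat -1.8568410930940407 89.7798843383789 485.87753
```

>>> servo_tool --hand '[0,0,0,0]' --slide '[[2.2,-0.2,2],[2.2,-0.2,2],[2.2,-0.2,2],[2.2,-0.2,2]]' --delta_rot '[[-1.2,0,1.3],[-1.2,0,1.3],[-1.2,0,1.3],[-1.2,0,1.3]]'

```text
clock: 20.22
position: [0.609, -0.0447, -0.0069]
tcp_rot: [-179.8, -43.2, -0.9]
ft_force: [-3.5, 2.6, 0.2]
opening: -0.0001
gripper_force: 1.8
```

```bash
python3 st.py;python3 ft.py 89
```

```text
20.2167 force [-3.5  2.6  0.2] dock force [-3.7  2.4] j [-13.  39. 123. 161.  26. -81.]
tip in dock mm [-58.9 113.5] z 14.2 yaw rel dock 3.7 lean 43.2
heading 89.72730407946646 rel park 3.9673040794664587 out along x mm -0.6703320680263906 lat -1.7348876007759824 89.99134063720703 479.16818
```

>>> servo_tool --hand '[0,0,0,0,0]' --slide '[[0.8,0,0.7],[0.8,0,0.7],[0.8,0,0.7],[0.8,0,0.7],[0.8,0,0.7]]' --delta_rot '[[-0.5,0,0.5],[-0.5,0,0.5],[-0.5,0,0.5],[-0.5,0,0.5],[-0.5,0,0.5]]'

```text
clock: 20.68
position: [0.6131, -0.0446, -0.0071]
tcp_rot: [-179.9, -43.1, -4.2]
ft_force: [-14.2, 5.9, 8.2]
opening: -0.0
gripper_force: 7.3
```

>>> servo_tool --hand '[0,0,0]' --slide '[[0.7,0,0.7],[0.7,0,0.7],[0.7,0,0.7]]' --delta_rot '[[0,0,0],[0,0,0],[0,0,0]]'

```text
clock: 20.93
position: [0.6154, -0.0443, -0.0075]
tcp_rot: [-179.9, -43.0, -4.1]
ft_force: [-18.3, 8.9, 10.5]
opening: -0.0002
gripper_force: 9.5
```

```bash
python3 st.py;python3 ft.py 86
```

```text
20.9333 force [-18.3   8.9  10.5] dock force [-18.9   7.5] j [-11.  39. 122. 169.  24. -85.]
tip in dock mm [-52.6 115.5] z 13.7 yaw rel dock 0.2 lean 43.0
heading 86.19085870111086 rel park 0.43085870111085 out along x mm -0.44663284938105047 lat -2.145457526309565 92.12151336669922 473.71494
```

>>> servo_tool --hand '[0,0,0]' --slide '[[0.7,0,0.7],[0.7,0,0.7],[0,0,0]]' --delta_rot '[[0,0,0],[0,0,0],[0,0,0]]'

```text
clock: 21.23
position: [0.6166, -0.0443, -0.008]
tcp_rot: [-179.9, -43.0, -4.1]
ft_force: [-16.5, 7.5, 6.8]
opening: -0.0002
gripper_force: 8.7
```

```bash
python3 st.py;python3 ft.py 86
```

```text
21.2333 force [-16.5   7.5   6.8] dock force [-17.    6.3] j [-11.  39. 122. 169.  24. -85.]
tip in dock mm [-51.3 115.7] z 13.2 yaw rel dock 0.2 lean 43.0
heading 85.55591410570185 rel park -0.20408589429816004 out along x mm 0.20840582583328607 lat -1.6195366068328647 92.63479614257812 470.92447
```

>>> servo_tool --hand '[0,0,0]' --slide '[[0.7,0,0.7],[0.7,0,0.7],[0,0,0]]' --delta_rot '[[0,0,0],[0,0,0],[0,0,0]]'

```text
clock: 21.53
position: [0.6178, -0.0443, -0.0085]
tcp_rot: [-179.9, -42.9, -4.1]
ft_force: [-19.9, 8.6, 7.1]
opening: 0.0001
gripper_force: 10.5
```

```bash
python3 st.py;python3 ft.py 86
```

```text
21.5333 force [-19.9   8.6   7.1] dock force [-20.5   7.1] j [-11.  39. 122. 169.  24. -85.]
tip in dock mm [-50.  115.7] z 12.8 yaw rel dock 0.2 lean 42.9
heading 85.66438319714297 rel park -0.09561680285703744 out along x mm 0.4262762858014985 lat -2.8068874038506215 92.96332550048828 470.08182
```

>>> servo_tool --hand '[0,0,0,0]' --slide '[[-0.7,0,-0.7],[-0.7,0,-0.7],[-0.7,0,-0.7],[0,0,0]]' --delta_rot '[[0,0,0],[0,0,0],[0,0,0],[0,0,0]]'

```text
clock: 21.92
position: [0.6164, -0.0449, -0.0081]
tcp_rot: [-179.9, -43.0, -4.2]
ft_force: [-8.4, 4.2, -2.4]
opening: -0.0002
gripper_force: 4.3
```

>>> servo_tool --hand '[0,0,0,0]' --slide '[[-0.7,0,-0.7],[-0.7,0,-0.7],[-0.7,0,-0.7],[0,0,0]]' --delta_rot '[[0,0,0],[0,0,0],[0,0,0],[0,0,0]]'

```text
clock: 22.25
position: [0.6149, -0.0452, -0.0069]
tcp_rot: [-179.9, -43.2, -4.3]
ft_force: [-5.9, 0.3, -3.1]
opening: 0.0001
gripper_force: 2.7
```

```bash
python3 st.py;python3 ft.py 86
```

```text
22.25 force [-5.9  0.3 -3.1] dock force [-5.9 -0.1] j [-11.  39. 122. 169.  24. -85.]
tip in dock mm [-53.  114.7] z 14.3 yaw rel dock 0.0 lean 43.2
heading 85.5582124789899 rel park -0.2017875210101039 out along x mm 0.18035614043338682 lat -0.6648343379521843 92.08739471435547 473.74817
```

>>> servo_tool --hand '[0,0,0,0]' --slide '[[-0.7,0,-0.7],[-0.7,0,-0.7],[-0.7,0,-0.7],[0,0,0]]' --delta_rot '[[0,0,0],[0,0,0],[0,0,0],[0,0,0]]'

```text
clock: 22.63
position: [0.6132, -0.045, -0.0058]
tcp_rot: [-179.9, -43.4, -4.4]
ft_force: [0.7, 0.4, 0.8]
opening: 0.0001
gripper_force: 0.0
```

>>> servo_tool --hand '[0,0,0,0,0]' --slide '[[-1.5,0,-1.4],[-1.5,0,-1.4],[-2,0,-2],[-2,0,-2],[0,0,0]]' --delta_rot '[[0,0,0],[0,0,0],[0,0,0],[0,0,0],[0,0,0]]'

```text
clock: 23.05
position: [0.6021, -0.044, -0.0064]
tcp_rot: [-179.9, -43.2, -4.4]
ft_force: [0.6, -0.3, 0.6]
opening: 0.0
gripper_force: 0.0
```

```bash
python3 st.py;python3 ft.py 86
```

```text
23.05 force [ 0.6 -0.3  0.6] dock force [ 0.6 -0.2] j [-11.  38. 124. 170.  26. -85.]
tip in dock mm [-65.9 114.9] z 14.7 yaw rel dock 0.0 lean 43.2
heading 85.61878010528834 rel park -0.14121989471166785 out along x mm 0.13171999143484944 lat 0.049611670226750025 91.7400131225586 476.72156
```

>>> servo_tool --hand '[0,0,0,0,0,0]' --slide '[[-7,0,-7],[-7,0,-7],[0,0,-20],[0,0,-30],[0,0,-40],[0,0,-40]]' --delta_rot '[[0,0,0],[0,0,0],[0,0,0],[0,0,0],[0,0,0],[0,0,0]]'

```text
clock: 23.6
position: [0.4916, -0.0356, 0.0887]
tcp_rot: [-179.9, -43.1, -4.4]
ft_force: [1.1, -0.0, 0.6]
opening: -0.0004
gripper_force: 0.0
```

>>> servo_tool --hand '[0,0,0,0,0,0]' --slide '[[0,0,0],[0,0,0],[0,0,0],[0,0,0],[0,0,0],[0,0,0]]' --delta_rot '[[0,0,0],[0,0,0],[0,0,0],[0,0,0],[0,0,0],[0,0,0]]'

```text
clock: 24.1
position: [0.4941, -0.036, 0.0876]
tcp_rot: [-179.9, -43.1, -4.4]
ft_force: [1.2, -0.2, -1.0]
opening: -0.0003
gripper_force: 0.0
```

```bash
python3 st.py;python3 ft.py 86; python3 - <<'E'
from h import *
# tongue check: grey rows along the catch's middle line (dock y=170) in the wrist picture, dock x -95..-35
s=r.state();im=r.get_image("wrist");c=r.camera_info("wrist");K=np.array(c["mtx"]);H=np.array(c["hand_eye"])
T=np.eye(4);T[:3,:3]=Ro.from_euler("xyz",s["tcp_rot"],degrees=True).as_matrix();T[:3,3]=s["position"];M=np.linalg.inv(T@H)
a=np.radians(-4.237);D=np.array([[np.cos(a),-np.sin(a)],[np.sin(a),np.cos(a)]])
for y in(170,130):
  for x in range(-100,-30,5):
    X=np.r_[D@np.array([x,y])/1e3+[.6395,-.162],.004];p=K@(M@np.append(X,1))[:3];p=(p[:2]/p[2]).round().astype(int)
    print(y,x,p,im[p[1],p[0]] if 0<=p[0]<640 and 0<=p[1]<400 else None)
E
```

```text
24.1 force [ 1.2 -0.2 -1. ] dock force [ 1.2 -0.1] j [-13.  18. 138. 162.  20. -79.]
tip in dock mm [-174.1  114.9] z 108.8 yaw rel dock 0.0 lean 43.1
heading 85.6107247111337 rel park -0.14927528886630625 out along x mm 0.11886001594939671 lat 0.037810435447440574 90.56089782714844 470.92908
170 -100 [256 211] [147 141 132]
170 -95 [256 206] [86 81 80]
170 -90 [257 201] [100  93  91]
170 -85 [257 196] [101  95  92]
170 -80 [258 191] [176 175 172]
170 -75 [258 186] [181 182 179]
170 -70 [259 181] [177 179 176]
170 -65 [259 176] [180 181 177]
170 -60 [260 171] [184 184 180]
170 -55 [260 167] [180 180 178]
170 -50 [260 162] [163 166 165]
170 -45 [261 157] [25 47 76]
170 -40 [261 153] [22 47 76]
170 -35 [262 149] [ 61 110 162]
130 -100 [303 211] [149 142 133]
130 -95 [303 206] [148 143 133]
130 -90 [303 201] [146 138 129]
130 -85 [303 195] [149 142 132]
130 -80 [303 190] [148 142 131]
130 -75 [303 185] [147 139 130]
130 -70 [304 181] [147 141 131]
130 -65 [304 176] [149 141 132]
130 -60 [304 171] [148 140 131]
130 -55 [304 166] [ 91  94 100]
130 -50 [304 162] [32 51 77]
130 -45 [304 157] [23 49 76]
130 -40 [304 153] [29 52 80]
130 -35 [304 148] [ 66 119 168]
```

```bash
python3 -c "
from rig import r
print(r.hand_in())"
```

```text
the job is handed in; nothing more can be done
None
```

The board is parked: its slot is home on the pin, it was swung over the catch and against the bumper, and the catch reads as up and locked behind it. The robot has let go and backed away, and the job was handed in at about 24 s; I was not shown the judge's result.

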